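Swap two bottles at the aroma bar

TASK

A visitor has put the red and the yellow bottle back on each other's display stand and left them turned askew. Swap them, so that each stands upright in the middle of the stand of its own colour with its label facing squarely out to the visitors, the way that stand's card faces. They are glass bottles: keep them upright and set them down softly, not letting go of them in mid-air or ramming them on the stands, and leave the orange bottle and the three glass aroma flasks as they are.

Things in the scene. Friction and masses are not known exactly. Their poses are not given: they have to be found in the camera images.
- bottle_red: red square-shouldered glass spirit bottle, rigid and closed, about 0.6 kg: rectangular body 56 deep (x) x 72 wide (y) x 118 high, sloping shoulder and narrow neck (25 mm) above it, and a round gold cap 30 mm in diameter from 152 to 200 mm above the underside. Origin at the centre of its underside, z up through the cap, +x out through the face that bears the label.
- label_red (a point): middle of the cream and gold label on the red bottle's front face, 29 mm from the bottle's axis (towards its +x) and 60 mm above its underside
- bottle_yellow: yellow square-shouldered glass spirit bottle, rigid and closed, about 0.6 kg: rectangular body 56 deep (x) x 72 wide (y) x 118 high, sloping shoulder and narrow neck (25 mm) above it, and a round gold cap 30 mm in diameter from 152 to 200 mm above the underside. Origin at the centre of its underside, z up through the cap, +x out through the face that bears the label.
- label_yellow (a point): middle of the cream and gold label on the yellow bottle's front face, 29 mm from the bottle's axis (towards its +x) and 60 mm above its underside
- bottle_orange: orange square-shouldered glass spirit bottle, rigid and closed, about 0.6 kg: rectangular body 56 deep (x) x 72 wide (y) x 118 high, sloping shoulder and narrow neck (25 mm) above it, and a round gold cap 30 mm in diameter from 152 to 200 mm above the underside. Origin at the centre of its underside, z up through the cap, +x out through the face that bears the label. Correctly placed already: a bystander.
- label_orange (a point): middle of the cream and gold label on the orange bottle's front face, 29 mm from the bottle's axis (towards its +x) and 60 mm above its underside
- stand_red: the red bottle's place, fixed to the counter: a round lit display stand 124 mm in diameter and 18 mm high, red rim with a glowing white flat top (no recess), and behind it (120 mm towards its -x, 45 mm towards its -y) a fixed upright card 90 mm wide and 125 mm high bearing a field of the same colour. Origin on the counter under the centre of the disc; z up; +x is the way the card faces, out to the visitors, away from the robot
- stand_red_top (a point): centre of the flat top of the red stand, 18 mm above the counter; axes as the stand's
- stand_yellow: the yellow bottle's place, fixed to the counter: a round lit display stand 124 mm in diameter and 18 mm high, yellow rim with a glowing white flat top (no recess), and behind it (120 mm towards its -x, 45 mm towards its -y) a fixed upright card 90 mm wide and 125 mm high bearing a field of the same colour. Origin on the counter under the centre of the disc; z up; +x is the way the card faces, out to the visitors, away from the robot
- stand_yellow_top (a point): centre of the flat top of the yellow stand, 18 mm above the counter; axes as the stand's
- stand_orange: the orange bottle's place, fixed to the counter: a round lit display stand 124 mm in diameter and 18 mm high, orange rim with a glowing white flat top (no recess), and behind it (120 mm towards its -x, 45 mm towards its -y) a fixed upright card 90 mm wide and 125 mm high bearing a field of the same colour. Origin on the counter under the centre of the disc; z up; +x is the way the card faces, out to the visitors, away from the robot
- stand_orange_top (a point): centre of the flat top of the orange stand, 18 mm above the counter; axes as the stand's
- flask_red: aroma flask of the red stand, loose, fragile, a bystander: clear conical glass flask, base 84 mm in diameter, 140 mm high, with a brass stopper and a brass sniffing horn that leans to its +x (about 55 mm out), and a black rubber bulb on its -x side (about 70 mm out); 240 mm high in all. Stands behind and to the left of its stand's disc (about 115 mm towards the stand's -x, 80 mm towards its +y). Origin at the centre of its underside, z up
- flask_yellow: aroma flask of the yellow stand, loose, fragile, a bystander: clear conical glass flask, base 84 mm in diameter, 140 mm high, with a brass stopper and a brass sniffing horn that leans to its +x (about 55 mm out), and a black rubber bulb on its -x side (about 70 mm out); 240 mm high in all. Stands behind and to the left of its stand's disc (about 115 mm towards the stand's -x, 80 mm towards its +y). Origin at the centre of its underside, z up
- flask_orange: aroma flask of the orange stand, loose, fragile, a bystander: clear conical glass flask, base 84 mm in diameter, 140 mm high, with a brass stopper and a brass sniffing horn that leans to its +x (about 55 mm out), and a black rubber bulb on its -x side (about 70 mm out); 240 mm high in all. Stands behind and to the left of its stand's disc (about 115 mm towards the stand's -x, 80 mm towards its +y). Origin at the centre of its underside, z up
There are look-alikes about, which are no part of the job. Leave any purple look-alike of the bottle_red alone. Leave any green look-alike of the bottle_yellow alone.

How it is judged:
By the outcome, as a careful person would: the job done as asked, in the order asked, and still so for the second after the job is handed in, with the robot touching nothing.
It also fails if it takes over 72 s, if anything falls off the work surface, if the arm or the gripper's body presses on something with over 40 N, if the wrist force passes 120 N, or if a joint passes its speed limit or range.

ROBOT

A 6-joint arm with a two-finger parallel gripper is mounted at the origin on the work surface. World frame = base frame: x ahead of the robot, y to its left, z up, the work surface at z = 0. Lengths are in m, angles in rad, forces in N, time in s.
With the tool pointing down it reaches from about 0.35 to 0.875 m from the base axis. Payload 4.2 kg.
Tool frame: the origin (TCP) lies on the mounting face of the last link; the fingertips stand 173 mm ahead of it and the grasp point (between the pads) lies 155 mm ahead of it; z points along the fingers, y is the line along which they close (so a half turn about z gives the same grasp; the last joint's range is limited). The gripper opens to 85 mm and grips with 20 to 120 N. Pads are 22 mm wide; open, the fingers measure 114 mm over their backs; the gripper's body (76 mm by 85 mm) begins 54 mm behind the grasp point. The pads swing forward as they close: fully open they stand 13 mm farther back than shut.
Start: joints at [1.607, 0.385, 0.008, 0, -1.194, -0.259], TCP at [0.138, 0.61, 0.405] pointing down, gripper open.
Joint ranges: [-3.14, 3.14], [-1.21, 2.06], [-1.07, 1.41], [-3.16, 2.05], [-2.99, -0.16], [-3.1, 3.1]. Speed limits (rad/s): [2.79, 2.79, 3.14, 3.14, 3.14, 3.14].

INTERFACE

Orientations are given as a rotation vector (axis times angle).
In Python, from workcell import r, cams, sign_off gives the robot as it stands.
- The arm moves only by the tool jog_arm, never from a script. Its argument "rows" is text: rows parted by semicolons, each of 5 numbers parted by spaces: the finger opening in m, from 0 to 0.0854, then the shift along the tool's x, y, z in m, then the turn about the tool's z in rad. In form: jaw dx dy dz twist; .... A call has 1 to 20 rows; each row shifts and turns the commanded pose from where the row before left it, along the tool's axes as they then stand; what a row does not reach is not made up. A row lasts 1/8 s, in which the tool goes at most 62.5 mm and 10.7 degrees, less where a joint would pass 70% of its speed; a pose out of reach is approached as far as the arm can. A call with a gripper value outside its range is refused whole. The fingers move at their own pace and stop on an object; "force" is the grip in N (left out, the last holds). Time passes only in rows, so rows that do not move let the fingers close. It gives the time, the measured TCP pose, the force, the opening and the grip force at its end, in the units of the state.
- r.state(): the state, without advancing time (a new reading comes with each control period).
- cams.camera(name): name is "side" or "top"; returns (picture, depth): 420x560x3 uint8, blue, green, red; 420x560 float32, m along the optical axis (not along the pixel's ray), 0 where there is no reading.
- cams.camera_model(name): a dict with "vertical_fov" (degrees; the focal length in pixels is half the picture's height over the tangent of half this angle, whatever the lens; pixels are square), "cx", "cy" (the principal point, pixels), "R" (3x3) and "t" (3): a world point X has camera coordinates R X + t. Camera axes: x right, y down, z forward; pixel columns grow to the right and rows downward; lengths in m; the calibration is good to about 2 mm. A picture is of the moment at which its call begins. camera_model takes no time and is no camera call.
- sign_off(): hands the job in; it is judged then, once.
The state is a dict: "time": time; "joint_positions": joint angles; "qd": joint speeds; "tau": joint torques, N m; "tool_pos": TCP position; "orientation": TCP orientation; "ft_force": force on the tool from outside, world axes, zero at the start; "wrist_torque": the same for the moment, N m; "grip_width": finger opening in m; "grip_force": force on a finger pad.
Only numpy, scipy, OpenCV 4.12 (cv2) and the standard library are available. Lean on these libraries where they do the work, as an engineer would, in place of code of your own. Each camera call takes 0.05 s, during which the arm holds its last target. There are 200 camera calls.

## Working session

There is one attempt and no reset: what is moved stays moved. The work goes in short steps, Python scripts to look and compute and a tool call to move; the robot and the scene stay as the last step left them, time stands still between calls to the robot, and variables do not carry over. Pictures are saved under pics/ and viewed, at most 10 in all, crops included, and the job is handed in when it is done.

Besides the shell and the picture viewer there is one more tool, called after ">>>" in YAML: its name, and indented under it one key for each argument. jog_arm: Moves the arm, as the interface text tells. Its arguments: {"type":"object","properties":{"rows":{"type":"string"},"force":{"type":"number"}},"required":["rows"]}

```bash
mkdir -p pics; ls
python3 - <<'E'
from workcell import r,cams
import cv2,numpy as np
for n in("side","top"):
    p,d=cams.camera(n); m=cams.camera_model(n); cv2.imwrite(f"pics/{n}0.png",p); np.savez(f"{n}0.npz",p=p,d=d)
    print(n,m)
    R=np.array(m["R"]);print(-R.T@np.array(m["t"]),(d>0).mean())
print(r.state())
E
```

```text
pics
side {'vertical_fov': 53.56405664889296, 'cx': 282.0258444044781, 'cy': 211.68583969745706, 'R': array([[ 0.82323839, -0.56743441,  0.01722623],
       [-0.37331417, -0.56396889, -0.73659732],
       [ 0.42768573,  0.5999644 , -0.67611215]]), 't': array([-0.40328901,  0.25046603,  1.01097167])}
[-0.00687264 -0.69413202  0.87496999] 0.996062925170068
top {'vertical_fov': 48.37168096036483, 'cx': 295.01984069808276, 'cy': 202.59539266022057, 'R': array([[-0.03436299, -0.99939974, -0.00439715],
       [-0.97655855,  0.03451244, -0.21246715],
       [ 0.21249137, -0.00300693, -0.97715832]]), 't': array([0.04248047, 0.50883768, 1.3413035 ])}
[0.21335412 0.02892695 1.41896396] 0.9959013605442177
{'time': 0.1, 'joint_positions': array([ 1.60661294e+00,  3.85491907e-01,  6.76858651e-03, -4.54080602e-04,
       -1.19399144e+00, -2.58573382e-01]), 'qd': array([-0.00132742, -0.00262279,  0.00345353,  0.00229076, -0.00115926,
       -0.00073478]), 'tau': array([-1.74292331e-04, -3.93317091e+01,  1.88930351e+01,  4.19794545e+00,
       -2.61113244e-03,  3.00261064e-06]), 'tool_pos': array([0.13801444, 0.60938873, 0.40372279]), 'orientation': array([ 3.12015014e+00, -3.49226013e-01, -2.13706721e-04]), 'ft_force': array([-0.04632316,  0.21056864, -0.00591148]), 'wrist_torque': array([-0.03485003,  0.06624539,  0.01783778]), 'grip_force': 0.0, 'grip_width': 0.08555306657285516}
```

View pics/side0.png

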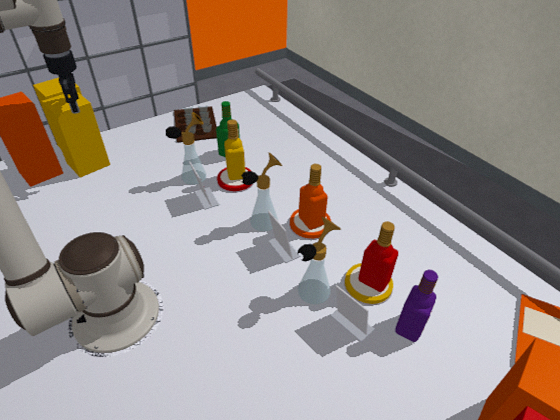

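View pics/top0.png

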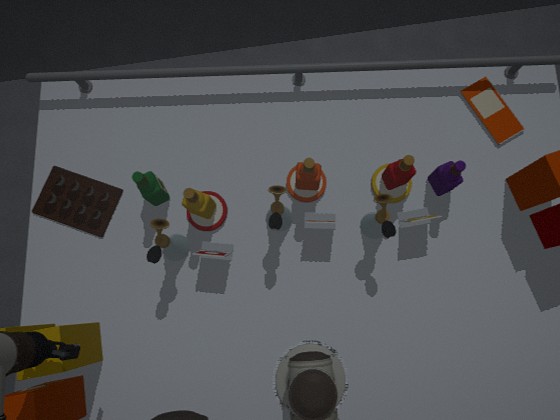

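The side view shows the yellow bottle on the red stand at (235,165), orange at (313,200) and red on the yellow stand at (378,260). Purple (416,305) and green (227,130) are the look-alikes. The top view agrees: stands at (207,210), (306,182) and (392,184).

```bash
cat > h.py <<'E'
import numpy as np,cv2
from workcell import cams
class V:
    def __init__(s,n,pd=None):
        m=cams.camera_model(n); s.R=np.array(m["R"]);s.t=np.array(m["t"]);s.cx,s.cy=m["cx"],m["cy"]
        s.f=210/np.tan(np.radians(m["vertical_fov"])/2); s.C=-s.R.T@s.t
        s.p,s.d=pd if pd is not None else cams.camera(n)
        v,u=np.mgrid[:420,:560]; s.X=s.pts(u,v,s.d); s.hsv=cv2.cvtColor(s.p,cv2.COLOR_BGR2HSV)
    def pts(s,u,v,d):
        c=np.stack([(u-s.cx)/s.f*d,(v-s.cy)/s.f*d,d+0*u],-1); return (c-s.t)@s.R
    def plane(s,uv,z):
        uv=np.asarray(uv,float); w=np.stack([(uv[...,0]-s.cx)/s.f,(uv[...,1]-s.cy)/s.f,np.ones(uv.shape[:-1])],-1)@s.R
        return s.C+w*((z-s.C[2])/w[...,2])[...,None]
    def crop(s,u0,v0,u1,v1,k,name): cv2.imwrite(name,cv2.resize(s.p[v0:v1,u0:u1],None,fx=k,fy=k,interpolation=cv2.INTER_CUBIC))
    def col(s,h0,h1,smin=130,vmin=50):
        H,S,W=cv2.split(s.hsv); return ((H>=h0)&(H<=h1) if h0<=h1 else (H>=h0)|(H<=h1))&(S>=smin)&(W>=vmin)
def tri(a,ua,b,ub):
    # midpoint of two rays
    da=a.plane(ua,0)-a.C; db=b.plane(ub,0)-b.C
    k=np.linalg.lstsq(np.stack([da,-db],1),b.C-a.C,rcond=None)[0]
    P,Q=a.C+k[0]*da,b.C+k[1]*db; return (P+Q)/2,np.linalg.norm(P-Q)
E
python3 - <<'E'
from h import *
vs={n:V(n,(np.load(n+"0.npz")["p"],np.load(n+"0.npz")["d"])) for n in("top","side")}
np.set_printoptions(precision=4,suppress=True)
t=vs["top"]
for nm,(u,v) in dict(red=(398,175),yel=(197,205),ora=(308,177),stand_y=(392,196),capr=(407,160),flask=(380,205)).items():
    print(nm,t.X[v,u],t.hsv[v,u])
s=vs["side"]
for nm,(u,v) in dict(red=(376,268),yel=(235,163),capr=(386,233),capy=(232,130),capo=(315,174)).items(): print(nm,s.X[v,u],s.hsv[v,u])
t.crop(130,140,270,265,5,"pics/c1.png")
t.crop(340,140,480,245,5,"pics/c2.png")
s.crop(150,90,450,350,2.6,"pics/c3.png")
E
```

```text
red [ 0.5608 -0.269   0.1413] [  2 179  54]
yel [0.4922 0.2974 0.1494] [ 24 160  70]
ora [ 0.5614 -0.0139  0.1507] [  8 154  73]
stand_y [ 0.5282 -0.2739  0.0181] [22 53 72]
capr [ 0.5811 -0.279   0.2164] [ 20 149  91]
flask [ 0.5039 -0.2374  0.0053] [30  4 70]
red [ 0.5591 -0.2966  0.0991] [  0 255 105]
yel [0.4949 0.2742 0.09  ] [ 23 255 128]
capr [ 0.5705 -0.2907  0.2081] [ 20 211  92]
capy [0.5009 0.2898 0.201 ] [ 19 209  89]
capo [ 0.5752 -0.0244  0.2031] [ 20 233  80]
```

View pics/c1.png

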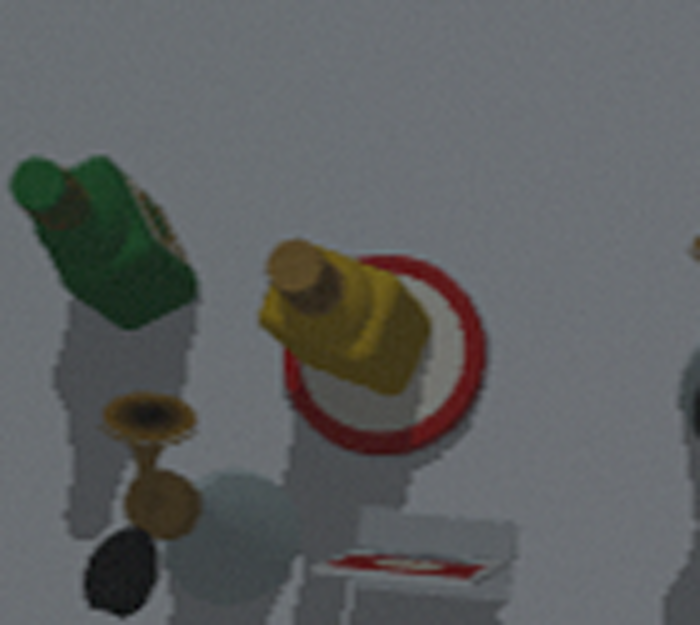

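View pics/c2.png

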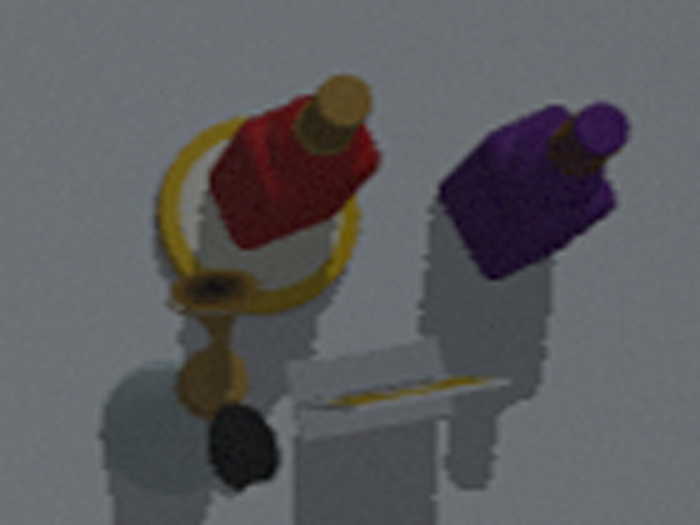

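View pics/c3.png

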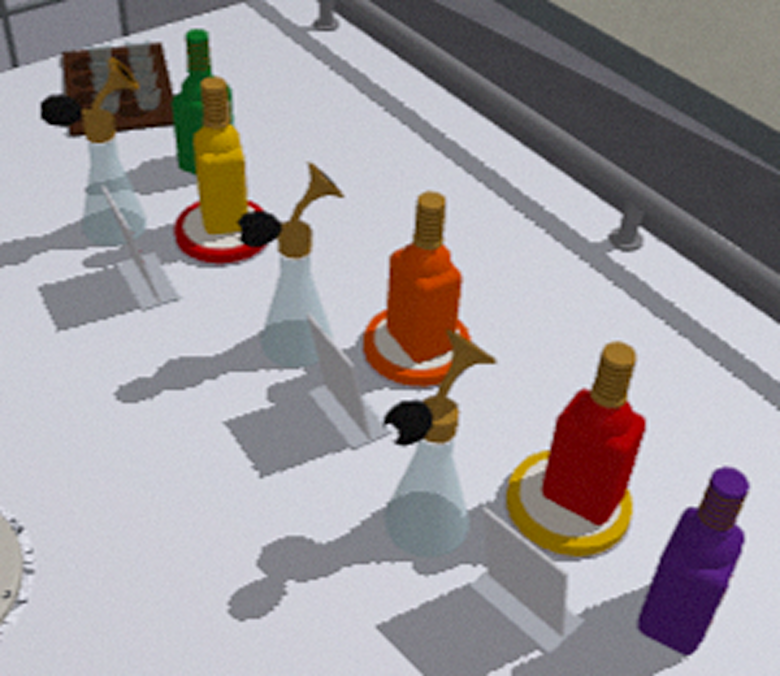

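The crops show yellow's unlabelled wide back face running from (265,320) to (390,395) in c1, so its label faces out and to the right, at a negative yaw. Red's back face runs from (250,250) to (375,160) in c2, so its label faces out and to the left, at a positive yaw. The red card is at (410,570) in c1 and the yellow card at (430,390) in c2. The horns are at (150,415) in c1 and (215,290) in c2.

```bash
cat > meas.py <<'E'
from h import *
np.set_printoptions(precision=4,suppress=True)
HUE=dict(red=(172,4),yellow=(21,30))
def near(v,c,r): return np.hypot(v.X[...,0]-c[0],v.X[...,1]-c[1])<r
def body(vs,col,c,z0,z1,sm=140):
    P=[]
    for v in vs:
        m=v.col(*HUE[col],sm,30)&near(v,c,.075)&(v.X[...,2]>z0)&(v.X[...,2]<z1)
        m=cv2.morphologyEx(m.astype(np.uint8),cv2.MORPH_OPEN,np.ones((2,2)))>0
        P.append(v.X[m]); 
    Q=np.concatenate(P)[:,:2].astype(np.float32); b=cv2.minAreaRect(Q*1000)
    box=cv2.boxPoints(b)/1000; e=[box[1]-box[0],box[2]-box[1]]; e.sort(key=np.linalg.norm)
    s=e[0]*np.sign(e[0][0])  # short side = bottle x axis, outward
    print(col,"body n",[len(p) for p in P],"ctr",np.array(b[0])/1000,"size",[round(float(np.linalg.norm(k)),4) for k in e],"yaw",np.degrees(np.arctan2(s[1],s[0])))
    for p,v in zip(P,vs):   # per-view vertical-face directions from normals via line fits is left to the box
        pass
def cap(v,c,ztop):
    m=near(v,c,.045)&(np.abs(v.X[...,2]-ztop)<.006); q=v.X[m]; 
    (x,y),r=cv2.minEnclosingCircle(q[:,:2].astype(np.float32)*1000)
    print("cap n",len(q),"mean",q.mean(0),"circ",x,y,"r",r)
def stand(v,col,c):
    m=v.col(*HUE[col],90,30)&near(v,c,.085)&(v.X[...,2]>.013)&(v.X[...,2]<.024)
    q=v.X[m][:,:2]; 
    (x,y),r=cv2.minEnclosingCircle(q.astype(np.float32)*1000)
    w=v.X[near(v,(x/1000,y/1000),.045)&(np.abs(v.X[...,2]-.018)<.006)&(v.hsv[...,1]<90)]
    print("stand",col,len(q),"circ",x,y,"r",r,"top z",np.median(w[:,2]) if len(w) else None); return x/1000,y/1000
def card(v,c):
    m=near(v,(c[0]-.12,c[1]-.045),.07)&(v.X[...,2]>.03)&(v.X[...,2]<.135)
    m=cv2.erode(m.astype(np.uint8),np.ones((2,2)))>0
    q=v.X[m]
    # reject flask: keep main line
    l=cv2.fitLine(q[:,:2].astype(np.float32),cv2.DIST_HUBER,0,1e-3,1e-4).ravel()
    d=(q[:,:2]-l[2:])@[-l[1],l[0]]; k=np.abs(d)<.006; q=q[k]
    l=cv2.fitLine(q[:,:2].astype(np.float32),cv2.DIST_HUBER,0,1e-3,1e-4).ravel()
    s=(q[:,:2]-l[2:])@l[:2]; mid=l[2:]+l[:2]*(s.max()+s.min())/2
    n=np.array([l[1],-l[0]]); n*=np.sign(n[0]); a=np.array(c)-mid
    print("  card n",len(q),"width",np.ptp(s),"zmax",q[:,2].max(),"mid",mid,"yaw normal",np.degrees(np.arctan2(n[1],n[0])),"yaw offset",np.degrees(np.arctan2(a[1],a[0])-np.arctan2(.045,.12)),"dist",np.linalg.norm(a))
def horn(v,c):
    m=near(v,c,.17)&(v.X[...,2]>.15)&(v.X[...,2]<.30)
    n,lab=cv2.connectedComponents(m.astype(np.uint8))
    for i in range(1,n):
        q=v.X[lab==i]
        if len(q)>15: print("   tall",len(q),q.min(0),q.max(0))
E
python3 - <<'E'
from meas import *
L=lambda n:V(n,(np.load(n+"0.npz")["p"],np.load(n+"0.npz")["d"]))
t,s=L("top"),L("side")
body([t,s],"red",(.555,-.275),.035,.13); cap(t,(.57,-.28),.218)
body([t,s],"yellow",(.50,.29),.035,.13); cap(t,(.50,.29),.218)
for col,c in(("yellow",(.555,-.275)),("red",(.50,.29))):
    for v in(t,s):
        cc=stand(v,col,c); card(v,cc)
    horn(t,c)
E
```

```text
red body n [244, 791] ctr [ 0.2523 -0.4271] size [0.5543, 0.7286] yaw -32.378334
cap n 99 mean [ 0.5806 -0.2831  0.218 ] circ 581.155517578125 -283.0938415527344 r 15.110739707946777
yellow body n [181, 399] ctr [ 0.2166 -0.1285] size [0.1587, 1.2059] yaw -29.059277
cap n 100 mean [0.5104 0.3038 0.2182] circ 511.0843200683594 304.547119140625 r 15.022237777709961
stand yellow 235 circ 571.4173583984375 -275.3680725097656 r 61.455345153808594 top z 0.018910009751072442
  card n 68 width 0.0768626686020269 zmax 0.13088101272978736 mid [ 0.4382 -0.3352] yaw normal 6.9475226 yaw offset 3.6180081879040404 dist 0.1460139896329328
stand yellow 413 circ 571.0521240234375 -275.55255126953125 r 62.8092155456543 top z 0.02006977309047738
  card n 364 width 0.08689046965052702 zmax 0.1166565594711457 mid [ 0.4447 -0.3423] yaw normal 8.520222 yaw offset 7.294469544371278 dist 0.14295947568275727
   tall 256 [ 0.5578 -0.3052  0.1502] [ 0.6016 -0.2597  0.2247]
   tall 182 [ 0.5494 -0.4421  0.1501] [ 0.5812 -0.4094  0.2067]
   tall 428 [ 0.3902 -0.2401  0.1525] [ 0.494  -0.1837  0.2428]
stand red 315 circ 503.9185485839844 295.7633972167969 r 61.71567916870117 top z 0.01896199120649661
  card n 93 width 0.08472970455179182 zmax 0.13071938674474548 mid [0.3589 0.2662] yaw normal -5.423754 yaw offset -9.032011668526957 dist 0.14800533407501373
stand red 171 circ 499.10333251953125 295.3797912597656 r 64.34684753417969 top z 0.019925106966495538
  card n 39 width 0.07118309339939397 zmax 0.12729701960683046 mid [0.3568 0.2569] yaw normal -3.5039392 yaw offset -5.4105092522177065 dist 0.14742179361385296
   tall 118 [0.5507 0.4322 0.1501] [0.5782 0.4516 0.2071]
   tall 257 [0.489  0.2807 0.1501] [0.5321 0.3238 0.226 ]
   tall 386 [0.3605 0.355  0.1501] [0.4467 0.4072 0.2444]
```

```bash
sed -i 's/m=cv2.morphologyEx(.*/m\&=cv2.blur(m.astype(np.float32),(3,3))>.6/; s/m=cv2.erode(m.astype(np.uint8),np.ones((2,2)))>0/m\&=cv2.blur(m.astype(np.float32),(3,3))>.4/' meas.py
cat >> meas.py <<'E'
def faces(v,col,c):
    "directions of the vertical faces seen: from local depth normals"
    X=v.X; m=v.col(*HUE[col],140,30)&near(v,c,.06)&(X[...,2]>.03)&(X[...,2]<.128)
    B=cv2.blur(X,(5,5)); full=cv2.erode(m.astype(np.uint8),np.ones((7,7)))>0
    gx=(np.roll(B,-1,1)-np.roll(B,1,1)); gy=(np.roll(B,-1,0)-np.roll(B,1,0)); n=np.cross(gx,gy)[full]; n/=np.linalg.norm(n,axis=1)[:,None]
    n*=np.sign(((v.C-X[full])*n).sum(1))[:,None]
    k=np.abs(n[:,2])<.35; a=np.degrees(np.arctan2(n[k,1],n[k,0])); h,e=np.histogram(a,bins=np.arange(-180,181,8)); 
    print("  faces",col,len(a),[(int(e[i])+4,int(h[i])) for i in np.argsort(-h)[:8] if h[i]])
E
python3 - <<'E'
from meas import *
L=lambda n:V(n,(np.load(n+"0.npz")["p"],np.load(n+"0.npz")["d"]))
t,s=L("top"),L("side")
for col,c in(("red",(.573,-.277)),("yellow",(.505,.297))):
    for z0,z1 in((.03,.13),(.03,.08),(.06,.12)): body([t,s],col,c,z0,z1)
    body([t],col,c,.03,.13);body([s],col,c,.03,.13)
    for v in(t,s): faces(v,col,c)
for c in((.571,-.2755),(.504,.296)):
    for v in(t,s): card(v,c)
E
```

```text
red body n [226, 793] ctr [ 0.5768 -0.2845] size [0.0494, 0.0745] yaw 16.620808
red body n [80, 353] ctr [ 0.5703 -0.2846] size [0.0449, 0.0781] yaw 4.696198
red body n [123, 474] ctr [ 0.5761 -0.2847] size [0.0479, 0.0745] yaw 16.620724
red body n [226] ctr [ 0.5606 -0.2724] size [0.035, 0.0752] yaw -21.554728
red body n [793] ctr [ 0.5635 -0.2965] size [0.0287, 0.0752] yaw 41.47911
  faces red 3 [(112, 1), (144, 1), (128, 1)]
  faces red 322 [(-160, 246), (-152, 22), (-168, 19), (-144, 6), (-120, 5), (-136, 5), (-96, 5), (-104, 5)]
yellow body n [164, 405] ctr [0.4916 0.293 ] size [0.0409, 0.0771] yaw 23.163042
yellow body n [49, 167] ctr [0.4914 0.284 ] size [0.0318, 0.0628] yaw 32.867817
yellow body n [95, 251] ctr [0.4916 0.293 ] size [0.0409, 0.0771] yaw 23.163042
yellow body n [164] ctr [0.4891 0.2934] size [0.0326, 0.0723] yaw 18.15018
yellow body n [405] ctr [0.4916 0.293 ] size [0.0409, 0.0771] yaw 23.163042
  faces yellow 0 []
  faces yellow 128 [(-112, 93), (-120, 21), (-104, 7), (-136, 2), (-128, 2), (-144, 1), (-160, 1), (-152, 1)]
  card n 59 width 0.09018388239007319 zmax 0.12567293792463885 mid [ 0.4424 -0.3414] yaw normal 8.93969 yaw offset 6.57615095178027 dist 0.1445101246623376
  card n 388 width 0.09041188543905415 zmax 0.1257936613380359 mid [ 0.4443 -0.3406] yaw normal 8.387081 yaw offset 6.648308082733748 dist 0.14242352813693726
  card n 82 width 0.08898309521032724 zmax 0.12813676122367 mid [0.3621 0.268 ] yaw normal -6.390445 yaw offset -9.37714271416892 dist 0.1446779855373865
  card n 65 width 0.09274679058966498 zmax 0.12852793606132445 mid [0.3591 0.2675] yaw normal -3.2105825 yaw offset -9.43473594949043 dist 0.14766833977443866
```

```bash
cat >> meas.py <<'E'
def face(v,col,c,a0,ctr):
    "fit the vertical face whose outward normal is near a0 (deg)"
    X=v.X; m=v.col(*HUE[col],140,30)&near(v,c,.07)&(X[...,2]>.03)&(X[...,2]<.13)
    q=X[m][:,:2]; n=np.array([np.cos(np.radians(a0)),np.sin(np.radians(a0))]); best=np.median((q@n)[(q@n)>np.percentile(q@n,20)])
    for w in(.012,.006,.004,.004,.004):
        k=np.abs(q@n-best)<w; l=cv2.fitLine(q[k].astype(np.float32),cv2.DIST_HUBER,0,1e-3,1e-4).ravel()
        n2=np.array([l[1],-l[0]]); n=n2*np.sign(n2@n); best=l[2:]@n
    s=(q[k]-np.array(ctr))@[-n[1],n[0]]
    print("  face",col,"n",k.sum(),"of",len(q),"normal",np.degrees(np.arctan2(n[1],n[0])),"dist from ctr",best-np.array(ctr)@n,"extent",s.min(),s.max())
def card3(v,c):
    m=near(v,(c[0]-.12,c[1]-.045),.07)&(v.X[...,2]>.03)&(v.X[...,2]<.135); q=v.X[m]; k=np.ones(len(q),bool)
    for w in(.012,.006,.005,.005):
        A=np.c_[q[:,1:],np.ones(len(q))]; p=np.linalg.lstsq(A[k],q[k,0],rcond=None)[0]; k=np.abs(A@p-q[:,0])<w
    print("  card plane n",k.sum(),"yaw",np.degrees(np.arctan(-p[0])),"tilt",np.degrees(np.arctan(p[1])))
E
python3 - <<'E'
from meas import *
L=lambda n:V(n,(np.load(n+"0.npz")["p"],np.load(n+"0.npz")["d"]))
t,s=L("top"),L("side")
R=(.581,-.283);Y=(.511,.3043)
face(s,"red",(.573,-.277),-160,R);face(t,"red",(.573,-.277),-155,R)
face(s,"red",(.573,-.277),-70,R);face(s,"red",(.573,-.277),110,R)
face(s,"yellow",(.505,.297),-112,Y);face(t,"yellow",(.505,.297),-112,Y);face(t,"yellow",(.505,.297),158,Y)
for c in((.571,-.2755),(.504,.296),(.605,0.01)):
    for v in(t,s): card3(v,c)
E
```

```text
face red n 740 of 836 normal -159.77948000921336 dist from ctr 0.02556228293303997 extent -0.033606080200528576 0.034875534132627756
  face red n 115 of 260 normal -161.51468294993447 dist from ctr 0.027021639763314564 extent -0.03359360325412704 0.023560248775641918
  face red n 740 of 836 normal -159.77948000921336 dist from ctr 0.02556228293303997 extent -0.033606080200528576 0.034875534132627756
  face red n 740 of 836 normal -159.77948000921336 dist from ctr 0.02556228293303997 extent -0.033606080200528576 0.034875534132627756
  face yellow n 373 of 436 normal -112.8342687632326 dist from ctr 0.03287699157047019 extent -0.026754900372090377 0.025912458517249586
  face yellow n 123 of 206 normal -114.16796775575071 dist from ctr 0.035070013589219684 extent -0.024463876296373775 0.021567878536359573
  face yellow n 90 of 206 normal 158.74293067853182 dist from ctr 0.027420999167215743 extent -0.030627394713071018 0.033745079544432593
  card plane n 120 yaw 8.587383799944362 tilt -12.550421675184593
  card plane n 665 yaw 8.396386822250461 tilt -11.33320697450111
  card plane n 162 yaw -7.355454708700127 tilt -12.536709878113225
  card plane n 108 yaw -6.549830521907433 tilt -11.09112648517597
  card plane n 24 yaw -3.645237272663332 tilt -57.26309936098957
  card plane n 294 yaw -3.359128361100221 tilt -11.293279855957438
```

>>> jog_arm:
  rows: "0.0854 0 0 -0.05 0.15; 0.0854 0 0 -0.05 0.15; 0.0854 0 0 -0.05 0; 0.0854 0.0484 0.0128 0 0; 0.0854 0.0484 0.0128 0 0; 0.0854 0.0484 0.0128 0 0; 0.0854 0.0484 0.0128 0 0; 0.0854 0.0484 0.0128 0 0; 0.0854 0.0484 0.0128 0 0; 0.0854 0.0484 0.0128 0 0; 0.0854 0.0484 0.0128 0 0; 0.0854 0.0484 0.0128 0 0; 0.0854 0.0484 0.0128 0 0; 0.0854 0.0484 0.0128 0 0; 0.0854 0.0484 0.0128 0 0; 0.0854 0.0484 0.0128 0 0"
  force: 60

```text
time: 2.1
tool_pos: [0.6012, 0.15, 0.5541]
orientation: [3.034, -0.812, -0.002]
ft_force: [0.4, 0.6, -0.2]
grip_width: 0.0849
grip_force: 0.0
```

```bash
cat > go.py <<'E'
import numpy as np,cv2,sys
from workcell import r
def go(x,y,z,tooly=None):
    s=r.state(); R=cv2.Rodrigues(np.array(s["orientation"]))[0]
    psi=np.degrees(np.arctan2(R[1,0],R[0,0]))
    print("t %.2f"%s["time"],"pos",np.round(s["tool_pos"],4),"psi %.2f"%psi,"tilt %.2f"%np.degrees(np.arccos(-R[2,2])),"q",np.round(s["joint_positions"],2),"w %.4f gf %.1f"%(s["grip_width"],s["grip_force"]),np.round(s["ft_force"],1))
    d=R.T@(np.array([x,y,z])-s["tool_pos"]); print(" to",(x,y,z),"tool shift",np.round(d,4))
if __name__=="__main__":
    a=list(map(float,sys.argv[1:]))
    for i in range(0,len(a),3): go(*a[i:i+3])
E
python3 go.py .581 -.283 .555
```

```text
t 2.10 pos [0.6012 0.15   0.5541] psi -29.95 tilt 0.06 q [ 0.51  0.32  0.28 -0.   -1.53  0.54] w 0.0849 gf 0.0 [ 0.4  0.6 -0.2]
 to (0.581, -0.283, 0.555) tool shift [ 0.1987  0.3852 -0.0008]
```

>>> jog_arm:
  rows: "0.0854 0.022 0.0428 0 0; 0.0854 0.022 0.0428 0 0; 0.0854 0.022 0.0428 0 0; 0.0854 0.022 0.0428 0 0; 0.0854 0.022 0.0428 0 0; 0.0854 0.022 0.0428 0 0; 0.0854 0.022 0.0428 0 0; 0.0854 0.022 0.0428 0 0; 0.0854 0.0227 0.0428 0 0; 0.0854 0 0 0.04 0; 0.0854 0 0 0.03 0; 0.0854 0 0 0 0; 0.0854 0 0 0 0"

```text
time: 3.72
tool_pos: [0.5803, -0.2818, 0.4861]
orientation: [3.034, -0.811, 0.003]
ft_force: [0.3, -0.1, 1.2]
grip_width: 0.0854
grip_force: 0.0
```

```bash
python3 go.py .581 -.283 .351
python3 - <<'E'
from meas import *
t=V("top"); cap(t,(.581,-.283),.218)
cv2.imwrite("pics/t1.png",cv2.resize(np.hstack([t.p[120:260,320:460],V("side").p[180:320,310:450]]),None,fx=2.8,fy=2.8))
E
```

```text
t 3.73 pos [ 0.5803 -0.2818  0.4861] psi -29.93 tilt 0.12 q [-0.2   0.38  0.2   0.   -1.39  1.25] w 0.0854 gf 0.0 [ 0.3 -0.1  1.2]
 to (0.581, -0.283, 0.351) tool shift [0.001  0.0007 0.1351]
cap n 99 mean [ 0.5805 -0.2831  0.2181] circ 581.2576293945312 -283.9078369140625 r 15.273451805114746
```

View pics/t1.png

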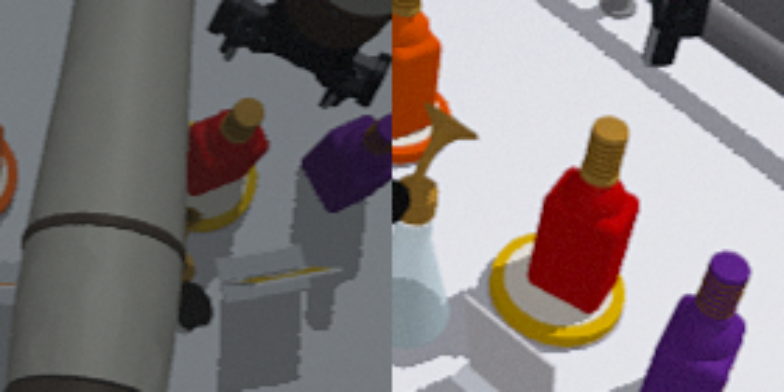

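The picture shows red undisturbed, with its cap at (243,115) and (610,135), and the gripper high above it. I'll descend and grip now.

>>> jog_arm:
  rows: "0.0854 0.001 0.0007 0.03 0; 0.0854 0 0 0.03 0; 0.0854 0 0 0.03 0; 0.0854 0 0 0.025 0; 0.0854 0 0 0.015 0; 0.0854 0 0 0.005 0; 0.0854 0 0 0 0; 0.05 0 0 0 0; 0.04 0 0 0 0; 0.034 0 0 0 0; 0.024 0 0 0 0; 0.02 0 0 0 0; 0.02 0 0 0 0; 0.02 0 0 0 0; 0.02 0 0 0 0"
  force: 50

```text
time: 5.7
tool_pos: [0.5807, -0.2828, 0.3502]
orientation: [3.035, -0.812, 0.002]
ft_force: [-0.3, 3.0, 4.5]
grip_width: 0.0291
grip_force: 49.8
```

```bash
python3 go.py .581 -.283 .351
```

```text
t 5.70 pos [ 0.5807 -0.2828  0.3502] psi -29.94 tilt 0.06 q [-0.2   0.46 -0.01  0.   -1.1   1.25] w 0.0291 gf 49.8 [-0.3  3.   4.5]
 to (0.581, -0.283, 0.351) tool shift [ 0.0004  0.     -0.0008]
```

>>> jog_arm:
  rows: "0.02 0 0 -0.01 0; 0.02 0 0 -0.02 0; 0.02 0 0 -0.03 0; 0.02 0 0 -0.03 0; 0.02 0 0 -0.03 0; 0.02 0 0 -0.03 0; 0.02 0 0 -0.03 0; 0.02 0 0 -0.025 0; 0.02 0.02 -0.0114 0 0; 0.02 0.03 -0.0174 0 0; 0.02 0.03 -0.0174 0 0; 0.02 0.03 -0.0174 0 0; 0.02 0.01 -0.006 0 0"

```text
time: 7.32
tool_pos: [0.7221, -0.2825, 0.5485]
orientation: [-3.034, 0.811, 0.014]
ft_force: [0.2, -0.5, -8.6]
grip_width: 0.0286
grip_force: 50.3
```

```bash
python3 go.py .72 .14 .555 .62 .14 .555
python3 - <<'E'
from meas import *
t=V("top");s=V("side")
for v in(t,s):
    m=near(v,(.62,.14),.08); print("buffer area zmax",v.X[m][:,2].max(),m.sum())
m=near(s,(.575,-.02),.09)&(s.X[...,2]>.2)&(s.X[...,2]<.3); print(s.X[m].min(0),s.X[m].max(0))
cv2.imwrite("pics/s2.png",np.hstack([t.p[60:360],s.p[60:360]])[:, ::1][:, :]) if 0 else None
E
```

```text
t 7.33 pos [ 0.7221 -0.2825  0.5485] psi -29.92 tilt 0.53 q [-0.17  0.65  0.8  -0.   -1.73  1.21] w 0.0286 gf 50.3 [ 0.2 -0.5 -8.6]
 to (0.72, 0.14, 0.555) tool shift [-0.2126 -0.3651 -0.0049]
t 7.33 pos [ 0.7221 -0.2825  0.5485] psi -29.92 tilt 0.53 q [-0.17  0.65  0.8  -0.   -1.73  1.21] w 0.0286 gf 50.3 [ 0.2 -0.5 -8.6]
 to (0.62, 0.14, 0.555) tool shift [-0.2993 -0.3152 -0.004 ]
buffer area zmax 0.011827001758587115 1779
buffer area zmax 0.007253025608127345 864
[ 0.512  -0.0327  0.2001] [0.5976 0.0517 0.2215]
```

>>> jog_arm:
  rows: "0.02 -0.01 -0.017 0 0; 0.02 -0.0184 -0.0316 0 0; 0.02 -0.0184 -0.0316 0 0; 0.02 -0.0184 -0.0316 0 0; 0.02 -0.0184 -0.0316 0 0; 0.02 -0.0184 -0.0316 0 0; 0.02 -0.0184 -0.0316 0 0; 0.02 -0.0184 -0.0316 0 0; 0.02 -0.0184 -0.0316 0 0; 0.02 -0.0184 -0.0316 0 0; 0.02 -0.0184 -0.0316 0 0; 0.02 -0.0184 -0.0316 0 0; 0.02 -0.0216 0.0125 0.02 0; 0.02 -0.0216 0.0125 0.03 0; 0.02 -0.0216 0.0125 0.03 0; 0.02 -0.0216 0.0125 0.03 0; 0.02 0 0 0.03 0; 0.02 0 0 0.03 0; 0.02 0 0 0.01 0; 0.02 0 0 0 0"

```text
time: 9.93
tool_pos: [0.6168, 0.1392, 0.375]
orientation: [3.034, -0.811, -0.001]
ft_force: [-0.3, 0.3, -6.8]
grip_width: 0.0292
grip_force: 50.9
```

```bash
python3 go.py .62 .14 .332
```

```text
t 9.93 pos [0.6168 0.1392 0.375 ] psi -29.94 tilt 0.04 q [ 0.48  0.42 -0.02  0.   -1.14  0.57] w 0.0292 gf 50.9 [-0.3  0.3 -6.8]
 to (0.62, 0.14, 0.332) tool shift [ 0.0024 -0.0023  0.043 ]
```

>>> jog_arm:
  rows: "0.02 0 0 0.015 0; 0.02 0 0 0.012 0; 0.02 0 0 0.006 0; 0.02 0 0 0.003 0; 0.02 0 0 0.002 0; 0.02 0 0 0.002 0; 0.02 0 0 0 0"

```text
time: 10.8
tool_pos: [0.6174, 0.1393, 0.3347]
orientation: [3.035, -0.812, -0.0]
ft_force: [-0.6, 0.3, -6.7]
grip_width: 0.029
grip_force: 50.9
```

```bash
python3 go.py .62 .14 .332;  python3 - <<'E'
from meas import *
t=V("top");s=V("side")
for v in(t,s):
    m=near(v,(.617,.139),.06)&v.col(*HUE["red"],140,30); print(m.sum(), np.sort(v.X[m][:,2])[:5])
E
```

```text
t 10.80 pos [0.6174 0.1393 0.3347] psi -29.95 tilt 0.00 q [ 0.48  0.45 -0.07  0.   -1.05  0.57] w 0.0290 gf 50.9 [-0.6  0.3 -6.7]
 to (0.62, 0.14, 0.332) tool shift [ 0.0019 -0.0019  0.0027]
418 [0.013  0.0172 0.0172 0.0187 0.0195]
874 [0.0003 0.0028 0.0032 0.0055 0.0068]
```

>>> jog_arm:
  rows: "0.02 0 0 0.001 0; 0.02 0 0 0.001 0; 0.02 0 0 0.001 0; 0.02 0 0 0 0"

```text
time: 11.4
tool_pos: [0.6174, 0.1393, 0.3322]
orientation: [-3.035, 0.812, -0.001]
ft_force: [-1.6, 0.6, -4.3]
grip_width: 0.0293
grip_force: 51.4
```

>>> jog_arm:
  rows: "0.02 0 0 0.0005 0; 0.02 0 0 0 0; 0.034 0 0 0 0; 0.04 0 0 0 0; 0.06 0 0 0 0; 0.0854 0 0 0 0; 0.0854 0 0 0 0; 0.0854 0 0 -0.02 0; 0.0854 0 0 -0.04 0; 0.0854 0 0 -0.04 0; 0.0854 0 0 -0.04 0"

```text
time: 12.78
tool_pos: [0.6173, 0.1392, 0.4725]
orientation: [-3.035, 0.812, -0.0]
ft_force: [0.7, 0.2, 0.4]
grip_width: 0.0854
grip_force: 0.0
```

```bash
python3 - <<'E'
from meas import *
t=V("top");s=V("side")
c=(.6174,.1393)
cap(t,c,.200); cap(s,c,.200)
face(s,"red",c,-160,c);face(t,"red",c,-155,c)
cap(t,(.511,.304),.218);
E
python3 go.py .511 .304 .47; python3 go.py .5665 .209 .47
```

```text
cap n 93 mean [0.6176 0.1377 0.2005] circ 617.8316040039062 137.81199645996094 r 15.43706226348877
cap n 62 mean [0.6172 0.1358 0.2004] circ 617.0668334960938 136.4495391845703 r 16.16524314880371
  face red n 414 of 668 normal -159.13027827418068 dist from ctr 0.025246538046703182 extent -0.032604811211507524 0.03657098286869711
  face red n 204 of 364 normal -159.99863268399722 dist from ctr 0.026990936840633917 extent -0.032365915609865695 0.0327713043025161
cap n 0 mean [nan nan nan] circ 0.0 0.0 r 0.0
t 12.88 pos [0.6178 0.1392 0.4773] psi -29.93 tilt 0.64 q [ 0.48  0.36  0.15  0.   -1.35  0.57] w 0.0855 gf 0.0 [-0.2 -0.1  0.1]
 to (0.511, 0.304, 0.47) tool shift [-0.1748 -0.0895  0.0067]
t 12.88 pos [0.6178 0.1392 0.4773] psi -29.93 tilt 0.64 q [ 0.48  0.36  0.15  0.   -1.35  0.57] w 0.0855 gf 0.0 [-0.2 -0.1  0.1]
 to (0.5665, 0.209, 0.47) tool shift [-0.0793 -0.0349  0.007 ]meas.py:20: RuntimeWarning: Mean of empty slice.
  print("cap n",len(q),"mean",q.mean(0),"circ",x,y,"r",r)
  ret = um.true_divide(
```

>>> jog_arm:
  rows: "0.0854 0 0 0 0.13; 0.0854 0 0 0 0.13; 0.0854 -0.032 -0.0068 0 0; 0.0854 -0.032 -0.0068 0 0; 0.0854 -0.032 -0.0068 0 0; 0.0854 -0.032 -0.0068 0 0; 0.0854 -0.032 -0.0068 0 0; 0.0854 -0.032 -0.0068 0 0; 0.0854 0 0 0 0; 0.0854 0 0 0 0"

```text
time: 14.12
tool_pos: [0.5101, 0.3035, 0.4709]
orientation: [2.904, -1.198, -0.0]
ft_force: [1.3, -0.3, 0.0]
grip_width: 0.0854
grip_force: 0.0
```

```bash
python3 go.py .511 .304 .351
python3 - <<'E'
from meas import *
t=V("top");s=V("side"); cap(s,(.511,.304),.218)
face(s,"yellow",(.505,.297),-112,(.511,.304))
horn(s,(.511,.304))
E
```

```text
t 14.12 pos [0.5101 0.3035 0.4709] psi -44.84 tilt 0.04 q [ 0.81  0.29  0.04  0.   -1.32 -0.02] w 0.0854 gf 0.0 [ 1.3 -0.3  0. ]
 to (0.511, 0.304, 0.351) tool shift [ 0.0003 -0.0011  0.1199]
cap n 65 mean [0.5106 0.3013 0.2179] circ 510.5672302246094 304.273681640625 r 17.735794067382812
  face yellow n 368 of 432 normal -114.44684218204624 dist from ctr 0.03285466077334048 extent -0.025922258655428358 0.026535757637140656
   tall 417 [0.488 0.283 0.15 ] [0.5811 0.461  0.2224]
   tall 290 [0.3612 0.3507 0.15  ] [0.4489 0.4021 0.2404]
```

>>> jog_arm:
  rows: "0.0854 0.0003 -0.001 0.03 0; 0.0854 0 0 0.03 0; 0.0854 0 0 0.03 0; 0.0854 0 0 0.02 0; 0.0854 0 0 0.01 0; 0.0854 0 0 0 0; 0.05 0 0 0 0; 0.04 0 0 0 0; 0.034 0 0 0 0; 0.024 0 0 0 0; 0.02 0 0 0 0; 0.02 0 0 0 0; 0.02 0 0 0 0; 0.02 0 0 0 0"

```text
time: 15.98
tool_pos: [0.5112, 0.3044, 0.3519]
orientation: [-2.903, 1.197, -0.002]
ft_force: [1.6, 1.2, 4.2]
grip_width: 0.0288
grip_force: 49.6
```

```bash
python3 go.py .511 .304 .351
python3 - <<'E'
from meas import *
s=V("side"); t=V("top")
face(s,"yellow",(.505,.297),-112,(.511,.304));face(t,"yellow",(.505,.297),-112,(.511,.304));face(t,"yellow",(.505,.297),158,(.511,.304))
E
```

```text
t 15.97 pos [0.5112 0.3044 0.3519] psi -44.83 tilt 0.12 q [ 0.81  0.38 -0.15  0.   -1.05 -0.02] w 0.0288 gf 49.6 [1.6 1.2 4.2]
 to (0.511, 0.304, 0.351) tool shift [0.0001 0.0004 0.0009]
  face yellow n 372 of 431 normal -112.9573890984043 dist from ctr 0.03307126164811358 extent -0.026291046845506597 0.02591284452720678
  face yellow n 132 of 212 normal -113.2565533468627 dist from ctr 0.03499342458998411 extent -0.026505033269704756 0.021784506267202058
  face yellow n 92 of 212 normal 158.397172109282 dist from ctr 0.027745512999740873 extent -0.026977393543087962 0.03408783242784805
```

>>> jog_arm:
  rows: "0.02 0 0 -0.01 0; 0.02 0 0 -0.02 0; 0.02 0 0 -0.03 0; 0.02 0 0 -0.03 0; 0.02 0 0 -0.03 0; 0.02 0 0 -0.03 0; 0.02 0 0 -0.03 0; 0.02 0 0 -0.025 0; 0.02 0.015 -0.015 0 0; 0.02 0.0296 -0.0296 0 0; 0.02 0.0296 -0.0296 0 0; 0.02 0.0296 -0.0296 0 0; 0.02 0.0296 -0.0296 0 0; 0.02 0.0144 -0.0144 0 0"

```text
time: 17.82
tool_pos: [0.7225, 0.3048, 0.5503]
orientation: [2.897, -1.197, -0.012]
ft_force: [-0.7, 0.1, -5.7]
grip_width: 0.0292
grip_force: 50.5
```

```bash
python3 go.py .72 -.2755 .555
```

```text
t 17.82 pos [0.7225 0.3048 0.5503] psi -44.92 tilt 0.60 q [ 0.6   0.68  0.85 -0.   -1.76  0.18] w 0.0292 gf 50.5 [-0.7  0.1 -5.7]
 to (0.72, -0.2755, 0.555) tool shift [ 0.4079  0.4128 -0.0024]
```

>>> jog_arm:
  rows: "0.02 0.016 0.016 0 0; 0.02 0.0301 0.0305 0 0; 0.02 0.0301 0.0305 0 0; 0.02 0.0301 0.0305 0 0; 0.02 0.0301 0.0305 0 0; 0.02 0.0301 0.0305 0 0; 0.02 0.0301 0.0305 0 0; 0.02 0.0301 0.0305 0 0; 0.02 0.0301 0.0305 0 0; 0.02 0.0301 0.0305 0 0; 0.02 0.0301 0.0305 0 0; 0.02 0.0301 0.0305 0 0; 0.02 0.0301 0.0305 0 0; 0.02 0.0301 0.0305 0 0; 0.02 0 0 0 -0.09; 0.02 0 0 0 -0.12; 0.02 0 0 0 -0.12; 0.02 0 0 0 -0.12; 0.02 0 0 0 -0.093; 0.02 0 0 0 0"

```text
time: 20.32
tool_pos: [0.7183, -0.2751, 0.5529]
orientation: [-3.117, 0.377, 0.011]
ft_force: [-0.4, -0.9, -4.5]
grip_width: 0.0288
grip_force: 51.0
```

```bash
python3 go.py .571 -.2755 .352
```

```text
t 20.32 pos [ 0.7183 -0.2751  0.5529] psi -13.80 tilt 0.41 q [-0.16  0.64  0.79 -0.   -1.73  1.49] w 0.0288 gf 51.0 [-0.4 -0.9 -4.5]
 to (0.571, -0.2755, 0.352) tool shift [-0.1415  0.0358  0.2019]
```

>>> jog_arm:
  rows: "0.02 -0.0283 0.0072 0 0; 0.02 -0.0283 0.0072 0 0; 0.02 -0.0283 0.0072 0 0; 0.02 -0.0283 0.0072 0 0; 0.02 -0.0283 0.0072 0.01 0; 0.02 0 0 0.03 0; 0.02 0 0 0.03 0; 0.02 0 0 0.03 0; 0.02 0 0 0.03 0; 0.02 0 0 0.03 0; 0.02 0 0 0.015 0; 0.02 0 0 0 0; 0.02 0 0 0 0"

```text
time: 21.95
tool_pos: [0.5722, -0.2766, 0.3827]
orientation: [3.118, -0.376, 0.004]
ft_force: [-0.5, -0.5, -3.9]
grip_width: 0.0288
grip_force: 51.0
```

```bash
python3 go.py .571 -.2755 .352
python3 - <<'E'
from meas import *
s=V("side"); t=V("top"); c=(.571,-.2755)
stand(s,"yellow",c);stand(t,"yellow",c)
P=(.571,-.2755)
def f2(v,a0):
    v.X=v.X-np.array([0,0,.03]); face(v,"yellow",P,a0,P)
f2(s,-171.5);f2(t,-171.5); face(s,"yellow",P,-81.5,P)
cv2.imwrite("pics/s3.png",cv2.resize(np.hstack([t.p[120:260,320:460],s.p[180:320,310:450]]),None,fx=2.8,fy=2.8))
E
```

```text
t 21.95 pos [ 0.5722 -0.2766  0.3827] psi -13.74 tilt 0.15 q [-0.2   0.42  0.    0.   -1.15  1.53] w 0.0288 gf 51.0 [-0.5 -0.5 -3.9]
 to (0.571, -0.2755, 0.352) tool shift [-0.0015 -0.0007  0.0307]
stand yellow 427 circ 571.1528930664062 -276.62591552734375 r 61.74894332885742 top z 0.020298078657635513
stand yellow 137 circ 571.6612548828125 -275.14178466796875 r 61.498207092285156 top z 0.01882964778941327
  face yellow n 716 of 933 normal -171.02705283245706 dist from ctr 0.026058807560241815 extent -0.032312535150321516 0.03667987684917156
  face yellow n 167 of 304 normal -172.07246844522643 dist from ctr 0.027341399920706166 extent -0.03235303814980959 0.035270582510054625
  face yellow n 716 of 933 normal -171.02705283245706 dist from ctr 0.026058807560241815 extent -0.032312535150321516 0.03667987684917156
```

View pics/s3.png

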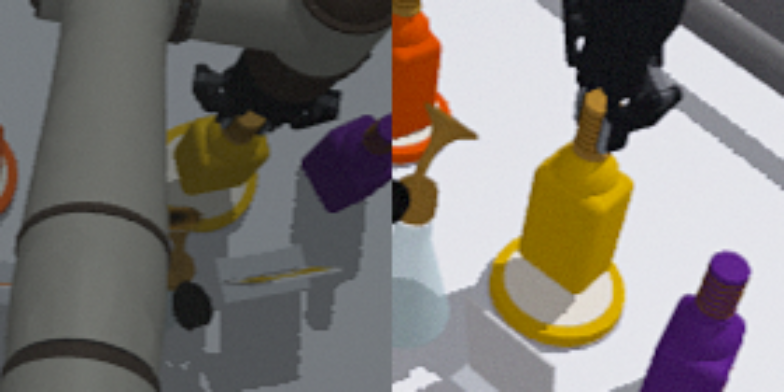

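Yellow hangs at about 8.4° (the stand is at 8.5°), a millimetre or two off centre, just above the yellow disc at (575,300). I'll shift it slightly and lower it gently.

>>> jog_arm:
  rows: "0.02 -0.0015 -0.001 0.01 0; 0.02 0 0 0.01 0; 0.02 0 0 0.004 0; 0.02 0 0 0.002 0; 0.02 0 0 0.0015 0; 0.02 0 0 0.001 0; 0.02 0 0 0 0; 0.02 0 0 0 0"

```text
time: 23.05
tool_pos: [0.5706, -0.2751, 0.3529]
orientation: [3.119, -0.376, 0.001]
ft_force: [0.4, -0.8, -4.5]
grip_width: 0.029
grip_force: 51.1
```

>>> jog_arm:
  rows: "0.02 0 0 0.001 0; 0.02 0 0 0 0"

```text
time: 23.3
tool_pos: [0.5707, -0.2751, 0.352]
orientation: [3.119, -0.376, 0.001]
ft_force: [0.4, -0.8, -4.0]
grip_width: 0.0287
grip_force: 51.4
```

>>> jog_arm:
  rows: "0.02 0 0 0.001 0; 0.02 0 0 0 0"

```text
time: 23.55
tool_pos: [0.5707, -0.2751, 0.352]
orientation: [3.118, -0.375, 0.002]
ft_force: [-1.5, 2.1, 1.4]
grip_width: 0.029
grip_force: 51.7
```

>>> jog_arm:
  rows: "0.028 0 0 0 0; 0.033 0 0 0 0; 0.04 0 0 0 0; 0.06 0 0 0 0; 0.0854 0 0 0 0; 0.0854 0 0 0 0; 0.0854 0 0 -0.02 0; 0.0854 0 0 -0.04 0; 0.0854 0 0 -0.04 0; 0.0854 0 0 -0.04 0; 0.0854 0 0 -0.03 0"

```text
time: 24.92
tool_pos: [0.5704, -0.2751, 0.523]
orientation: [3.119, -0.376, 0.004]
ft_force: [0.6, 0.5, -0.7]
grip_width: 0.0855
grip_force: 0.0
```

```bash
python3 go.py .6174 .138 .52
python3 - <<'E'
from meas import *
s=V("side"); t=V("top"); P=(.571,-.2755)
face(s,"yellow",P,-171,P);face(t,"yellow",P,-171,P); cap(t,P,.218);cap(s,P,.218);stand(s,"yellow",P)
c=(.6174,.138); cap(t,c,.2); cap(s,c,.2)
E
```

```text
t 24.93 pos [ 0.5704 -0.2751  0.523 ] psi -13.74 tilt 0.14 q [-0.19  0.35  0.24  0.   -1.46  1.53] w 0.0855 gf 0.0 [ 0.6  0.5 -0.7]
 to (0.6174, 0.138, 0.52) tool shift [-0.0524 -0.4124  0.0028]
  face yellow n 672 of 874 normal -170.6178357401584 dist from ctr 0.027556592854239392 extent -0.0345265595986408 0.03385322911867819
  face yellow n 149 of 169 normal -171.88396877748656 dist from ctr 0.029187521428109875 extent -0.033902095061199594 0.03163363969621095
cap n 99 mean [ 0.5688 -0.2754  0.2183] circ 568.6005859375 -276.0130615234375 r 15.542466163635254
cap n 126 mean [ 0.5678 -0.2769  0.2184] circ 569.1677856445312 -275.5235290527344 r 15.490728378295898
stand yellow 429 circ 571.7573852539062 -276.875244140625 r 62.3023681640625 top z 0.02022028561724922
cap n 95 mean [0.6175 0.1377 0.2003] circ 617.9949340820312 138.66148376464844 r 15.525858879089355
cap n 64 mean [0.6169 0.1357 0.2003] circ 617.6561279296875 137.21719360351562 r 16.669660568237305
```

>>> jog_arm:
  rows: "0.0854 0 0 0 0.142; 0.0854 0 0 0 0.142; 0.0854 -0.0166 -0.0381 0 0; 0.0854 -0.0166 -0.0381 0 0; 0.0854 -0.0166 -0.0381 0 0; 0.0854 -0.0166 -0.0381 0 0; 0.0854 -0.0166 -0.0381 0 0; 0.0854 -0.0166 -0.0381 0 0; 0.0854 -0.0166 -0.0381 0 0; 0.0854 -0.0166 -0.0381 0 0; 0.0854 -0.0166 -0.0381 0 0; 0.0854 -0.0163 -0.0385 0.02 0; 0.0854 0 0 0.03 0; 0.0854 0 0 0.03 0; 0.0854 0 0 0 0; 0.0854 0 0 0 0"

```text
time: 27.02
tool_pos: [0.6182, 0.138, 0.4417]
orientation: [-3.034, 0.813, -0.003]
ft_force: [0.4, 0.2, -0.7]
grip_width: 0.0851
grip_force: 0.0
```

```bash
python3 go.py .6177 .138 .332
python3 - <<'E'
from meas import *
s=V("side"); t=V("top");P=(.5708,-.2755)
cap(t,P,.218);stand(t,"yellow",P);stand(s,"yellow",P); face(t,"yellow",P,-171,P);face(s,"yellow",P,-171,P)
stand(t,"red",(.504,.296));stand(s,"red",(.504,.296))
for v in(t,s): card3(v,(.571,-.2755));card3(v,(.504,.296))
E
```

```text
t 27.02 pos [0.6182 0.138  0.4417] psi -30.01 tilt 0.09 q [ 0.47  0.38  0.09  0.   -1.28  0.57] w 0.0851 gf 0.0 [ 0.4  0.2 -0.7]
 to (0.6177, 0.138, 0.332) tool shift [-0.0006  0.0003  0.1097]
cap n 102 mean [ 0.5689 -0.2755  0.2182] circ 569.7083129882812 -275.8542175292969 r 15.826631546020508
stand yellow 238 circ 572.1127319335938 -276.3990783691406 r 61.84938049316406 top z 0.01926548335556748
stand yellow 438 circ 571.2980346679688 -276.3201599121094 r 62.16403579711914 top z 0.020226742943945913
  face yellow n 160 of 289 normal -171.7089927722311 dist from ctr 0.028875157746548252 extent -0.03380230929395168 0.03201928943034887
  face yellow n 667 of 867 normal -171.06701645658154 dist from ctr 0.02729054476949988 extent -0.033800991411276404 0.03471236981164288
stand red 5 circ 531.9091186523438 243.62229919433594 r 8.81568431854248 top z 0.01891975983371877
stand red 198 circ 503.4721984863281 297.10211181640625 r 64.25062561035156 top z 0.020178700851169344
  card plane n 119 yaw 8.553330594758854 tilt -12.45181244377692
  card plane n 0 yaw -0.0 tilt 0.0
  card plane n 663 yaw 8.398816210093862 tilt -11.35630247931939
  card plane n 110 yaw -6.528964944841649 tilt -11.037585778794854
```

>>> jog_arm:
  rows: "0.0854 -0.0004 0 0.03 0; 0.0854 0 0 0.03 0; 0.0854 0 0 0.025 0; 0.0854 0 0 0.015 0; 0.0854 0 0 0.0085 0; 0.0854 0 0 0 0; 0.05 0 0 0 0; 0.04 0 0 0 0; 0.034 0 0 0 0; 0.024 0 0 0 0; 0.02 0 0 0 0; 0.02 0 0 0 0; 0.02 0 0 0 0; 0.02 0 0 0 0"

```text
time: 28.88
tool_pos: [0.6178, 0.1385, 0.3328]
orientation: [-3.034, 0.813, -0.002]
ft_force: [0.6, 1.9, 4.3]
grip_width: 0.0292
grip_force: 49.6
```

```bash
python3 go.py .617 .138 .332
python3 - <<'E'
from meas import *
s=V("side"); t=V("top");P=(.617,.138)
for v in(t,s): face(v,"red",P,-160,P)
stand(s,"red",(.504,.296)); m=near(t,(.504,.296),.085); stand(t,"red",(.504,.296))
E
```

```text
t 28.88 pos [0.6178 0.1385 0.3328] psi -29.99 tilt 0.09 q [ 0.48  0.45 -0.07  0.   -1.04  0.57] w 0.0292 gf 49.6 [0.6 1.9 4.3]
 to (0.617, 0.138, 0.332) tool shift [-0.0004  0.0008  0.0008]
  face red n 208 of 324 normal -160.54240460761955 dist from ctr 0.026028786953906424 extent -0.03260984888261696 0.032463616099241574
  face red n 418 of 659 normal -158.92927168068778 dist from ctr 0.024755055971376394 extent -0.033331034053275185 0.03550374655054171
stand red 197 circ 507.3394470214844 296.2259826660156 r 65.58292388916016 top z 0.02035708303363699
stand red 0 circ 0.0 0.0 r 0.0 top z None
```

>>> jog_arm:
  rows: "0.02 0 0 -0.01 0; 0.02 0 0 -0.02 0; 0.02 0 0 -0.03 0; 0.02 0 0 -0.03 0; 0.02 0 0 -0.03 0; 0.02 0 0 0 0.08; 0.02 0 0 0 0.12; 0.02 0 0 0 0.12; 0.02 0 0 0 0.1; 0.02 0 0 0 0.055; 0.02 -0.016 0.0008 0 0; 0.02 -0.0323 0.0017 0 0; 0.02 -0.0323 0.0017 0 0; 0.02 -0.0323 0.0017 0 0; 0.02 -0.0323 0.0017 0 0; 0.02 -0.0323 0.0017 0.01 0; 0.02 -0.0165 0.0011 0.02 0; 0.02 0 0 0.025 0; 0.02 0 0 0 0; 0.02 0 0 0 0"

```text
time: 31.48
tool_pos: [0.5038, 0.2959, 0.3977]
orientation: [-2.758, 1.504, -0.001]
ft_force: [0.3, -0.1, -7.1]
grip_width: 0.0288
grip_force: 50.6
```

```bash
python3 go.py .504 .296 .351
python3 - <<'E'
from meas import *
s=V("side"); t=V("top"); P=(.504,.296)
stand(s,"red",P);stand(t,"red",P)
for v in(s,t): card3(v,P)
for v in(s,t):
    v.X=v.X-np.array([0,0,.04]); face(v,"red",P,-97,P); face(v,"red",P,173,P)
cv2.imwrite("pics/s4.png",cv2.resize(np.hstack([t.p[140:280,140:280],s.p[90:230,160:300]]),None,fx=2.8,fy=2.8))
E
```

```text
t 31.48 pos [0.5038 0.2959 0.3977] psi -57.20 tilt 0.03 q [ 0.81  0.32 -0.11  0.   -1.14 -0.24] w 0.0288 gf 50.6 [ 0.3 -0.1 -7.1]
 to (0.504, 0.296, 0.351) tool shift [-0.     -0.0002  0.0467]
stand red 175 circ 502.6051940917969 294.64715576171875 r 63.324893951416016 top z 0.02035979161562394
stand red 284 circ 503.3575134277344 295.7807922363281 r 61.63777160644531 top z 0.018855837656016432
  card plane n 107 yaw -6.512502452983561 tilt -10.931679732019063
  card plane n 163 yaw -7.439282189507487 tilt -12.614352597441728
  face red n 371 of 543 normal -99.6494237476407 dist from ctr 0.03505740776051852 extent -0.026702150722359565 0.025085034279798774
  face red n 189 of 543 normal 173.7775704408325 dist from ctr 0.02592037644458073 extent -0.029761598326452428 0.0387249640185979
  face red n 87 of 209 normal -99.26620307913164 dist from ctr 0.03663516200915112 extent -0.024354778418734256 0.02800455046538881
  face red n 132 of 209 normal 173.19936070119076 dist from ctr 0.02638982534989509 extent -0.03294107225254946 0.035227686258961666
```

View pics/s4.png

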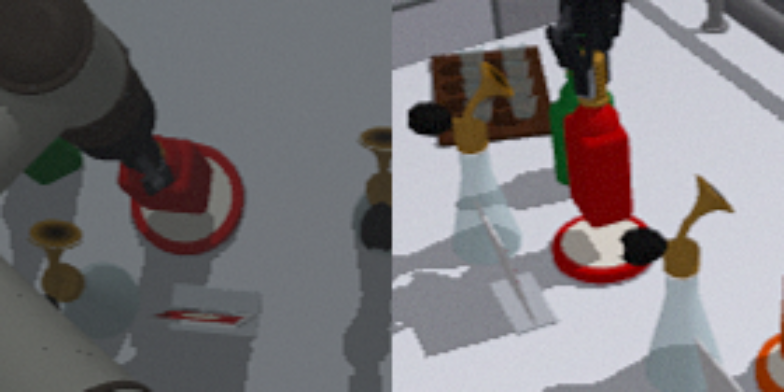

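Red hangs squarely over the red disc (top view (185,190)) at about -7°, clear of the horns at (55,235) and (490,85). I'll lower it.

>>> jog_arm:
  rows: "0.02 0 0 0.015 0; 0.02 0 0 0.015 0; 0.02 0 0 0.008 0; 0.02 0 0 0.004 0; 0.02 0 0 0.002 0; 0.02 0 0 0.001 0; 0.02 0 0 0.001 0; 0.02 0 0 0 0; 0.02 0 0 0 0"

```text
time: 32.7
tool_pos: [0.5038, 0.2958, 0.3514]
orientation: [-2.758, 1.504, -0.0]
ft_force: [-0.7, 0.8, -7.2]
grip_width: 0.029
grip_force: 50.6
```

>>> jog_arm:
  rows: "0.02 0 0 0.001 0; 0.02 0 0 0 0"

```text
time: 32.95
tool_pos: [0.5039, 0.2959, 0.3508]
orientation: [-2.757, 1.504, -0.001]
ft_force: [-0.2, 0.1, -4.5]
grip_width: 0.029
grip_force: 51.1
```

>>> jog_arm:
  rows: "0.02 0 0 0.0007 0; 0.02 0 0 0 0; 0.028 0 0 0 0; 0.033 0 0 0 0; 0.04 0 0 0 0; 0.06 0 0 0 0; 0.0854 0 0 0 0; 0.0854 0 0 0 0; 0.0854 0 0 -0.02 0; 0.0854 0 0 -0.04 0; 0.0854 0 0 -0.04 0; 0.0854 0 0 -0.04 0; 0.0854 0 0 -0.04 0; 0.0854 0 0 -0.02 0; 0.0854 0 0 0 0"

```text
time: 34.83
tool_pos: [0.5037, 0.2956, 0.5512]
orientation: [-2.755, 1.503, -0.002]
ft_force: [0.1, 0.2, 0.7]
grip_width: 0.0856
grip_force: 0.0
```

```bash
python3 go.py .504 .296 .55
python3 - <<'E'
from meas import *
s=V("side"); t=V("top"); P=(.504,.296)
for v in(s,t):
    stand(v,"red",P); cap(v,P,.218) if (near(v,P,.045)&(abs(v.X[...,2]-.218)<.006)).any() else 0
    face(v,"red",P,-97,P); face(v,"red",P,173,P)
P=(.5713,-.276)
for v in(s,t): cap(v,P,.218); face(v,"yellow",P,-171,P)
cv2.imwrite("pics/end.png",s.p[80:350,130:460].repeat(2,0).repeat(2,1))
E
```

```text
t 34.83 pos [0.5037 0.2956 0.5512] psi -57.23 tilt 0.23 q [ 0.81  0.25  0.18  0.   -1.49 -0.24] w 0.0856 gf 0.0 [0.1 0.2 0.7]
 to (0.504, 0.296, 0.55) tool shift [-0.0001 -0.0005  0.0012]
stand red 175 circ 502.2999267578125 294.7601013183594 r 63.42671203613281 top z 0.020431565121846233
cap n 57 mean [0.5043 0.2921 0.218 ] circ 506.4498291015625 293.4639587402344 r 15.315184593200684
  face red n 336 of 513 normal -98.91368411109923 dist from ctr 0.034708700858771924 extent -0.02606883732428584 0.026905236016053293
  face red n 198 of 513 normal 174.2216488326489 dist from ctr 0.025646926373196266 extent -0.03024238907679486 0.03653667973321445
stand red 305 circ 504.1007385253906 295.0836181640625 r 62.24073028564453 top z 0.019079384457074956
cap n 69 mean [0.5031 0.2902 0.2181] circ 504.173095703125 293.9911804199219 r 15.16603946685791
  face red n 98 of 223 normal -100.9653686599979 dist from ctr 0.036431261309031404 extent -0.02449222814542328 0.02105218560842204
  face red n 131 of 223 normal 172.72068729133179 dist from ctr 0.026551865605481784 extent -0.03214314151532516 0.034695513906891316
cap n 126 mean [ 0.5681 -0.2768  0.2183] circ 570.7598876953125 -275.03057861328125 r 16.27027702331543
  face yellow n 668 of 869 normal -170.6188676607707 dist from ctr 0.027704022262773687 extent -0.03506843758716255 0.034737118302614584
cap n 99 mean [ 0.5689 -0.2755  0.2179] circ 569.7499389648438 -275.5704040527344 r 15.315059661865234
  face yellow n 153 of 280 normal -172.61863057459635 dist from ctr 0.029259150434093883 extent -0.034792780927684605 0.029915511794809096
```

View pics/end.png

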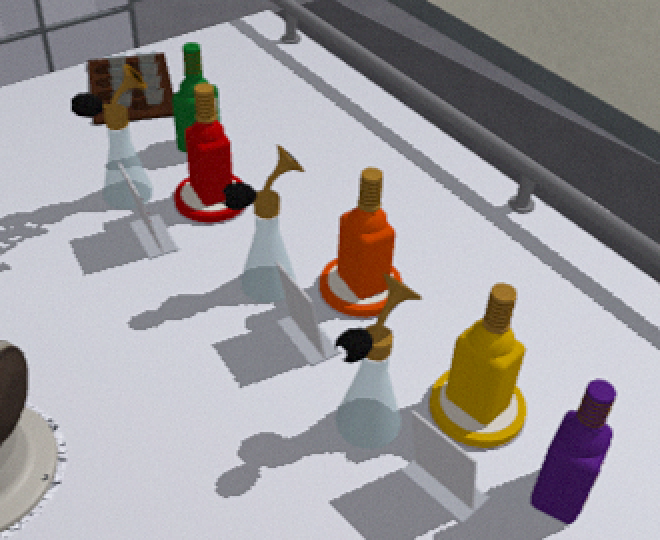

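Red stands on the red stand at (208,165) and yellow on the yellow stand at (485,370). Both are centred to about 2 mm and square, the orange bottle and the flasks have not moved, and the gripper is clear.

```bash
python3 -c "
from workcell import sign_off
print(sign_off())"
```

```text
the job is handed in; nothing more can be done
None
```

I swapped the red and yellow bottles and handed the job in at about 35 s: each stands upright on its own stand within about 2 mm of centre, label facing out to within about 1–2°, and the orange bottle and flasks look undisturbed.

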